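# Shut the sticky cold-frame sash and turn its button over

## Robot

A 7-joint arm with a two-finger parallel gripper is mounted at the origin on the work surface. World frame = base frame: x ahead of the robot, y to its left, z up, the work surface at z = 0. Lengths are in m, angles in rad, forces in N, time in s.
With the tool pointing down it reaches from about 0.425 to 0.875 m from the base axis. Payload 4.7 kg.
Tool frame: the origin (TCP) lies midway between the tips of the shut fingers; the grasp point (between the pads) lies ctrl.grasp_offset behind it (ctrl.grasp_offset is the distance from the TCP to the grasp point, in m); z points along the fingers, y is the line along which they close (so a half turn about z gives the same grasp; the last joint's range is limited). The gripper opens to 87 mm and grips with 3 to 60 N. Pads are 19 mm wide; open, the fingers measure 117 mm over their backs; the gripper's body (75 mm by 190 mm) begins 51 mm behind the grasp point.
Start: joints at [1.143, 0.321, -0.07, 1.45, 0.023, 1.371, -0.057], TCP at [0.278, -0.588, 0.223] pointing down, gripper open.
Joint ranges: [-2.86, 2.86], [-0.3, 2.09], [-1.38, 1.24], [0.06, 2.45], [-1.56, 4.7], [0.09, 2.05], [-2.69, 2.69]. Speed limits (rad/s): [2.57, 2.57, 3.14, 3.14, 3.14, 3.14, 3.14].

## Interface

Orientations are given as a rotation vector (axis times angle).
In Python, from bench import ctrl gives the robot as it stands. The module is installed in compiled form; this text tells all that it offers.
- The arm moves only by the tool jog_arm, never from a script. Its argument "moves" is one flat list of numbers, 7 for each row, row after row: the shift along the tool's x, y, z in units of 30 cm (1.0 is 30 cm), then the turn, a rotation vector about the tool's x, y, z in units of 60 degrees (1.0 is 60 degrees), then the gripper's target within -1 to 1 (fully open at 1, half-way at 0, shut at -1). In form: [x, y, z, wx, wy, wz, fingers, x, y, z, wx, wy, wz, fingers, ...]. A call has exactly 8 rows; each row is the pose to reach, as a shift and turn from the pose commanded when the call began, along the tool's axes at that moment; what a row does not reach only later rows make up. A row lasts 1/8 s, in which the tool goes at most 62.5 mm and 10.7 degrees, less where a joint would pass 70% of its speed; a pose out of reach is approached as far as the arm can. A call with a number of a shift or a turn outside -1 to 1 is refused whole. A call with a gripper value outside its range is refused whole. The fingers move at their own pace and stop on an object; "newtons" is the grip in N (left out, the last holds). Time passes only in rows, so rows that repeat a pose let the fingers close, or fill a call up. It gives the time, the measured TCP pose, the force, the opening and the grip force at its end, in the units of the state.
- ctrl.get_state(): the state, without advancing time (a new reading comes with each control period).
- ctrl.get_image(name): name is "scene" or "top" or "wrist"; returns a dict with "pixels" (420x560x3 uint8, red, green, blue), "fx", "fy", "cx", "cy" (pixels), "xyz" and "rotation" of the camera in the world; the wrist camera has in their place "tool_from_camera" (4x4, takes a point from camera to tool coordinates, whose origin is the TCP and whose axes are the flange's). Camera axes: x right, y up, looking along -z (the intrinsics and any distortion apply to the point x, -y, -z); pixel columns grow to the right and rows downward; lengths in m; the calibration is good to about 2 mm. A picture is of the moment at which its call begins: read the wrist's pose just before it. There is no depth.
- ctrl.close_job(): hands the job in; it is judged then, once.
The state is a dict: "time": time; "joint_positions": joint angles; "qd": joint speeds; "joint_torque": joint torques, N m; "position": TCP position; "tool_rot": TCP orientation; "ft_force": force on the tool from outside, world axes, zero at the start; "torque": the same for the moment, N m; "grip_width": opening from 0.0 (shut) to 1.0 (fully open); "grip_force": force on a finger pad.
Only numpy, scipy, OpenCV 4.12 (cv2) and the standard library are available. Lean on these libraries where they do the work, as an engineer would, in place of code of your own. Each camera call takes 0.05 s, during which the arm holds its last target. There are 200 camera calls.

## Task

The glass sash of the little cold frame sticks in its grooves: ease it shut, away from the robot, by pushing gently on the near faces of its two wooden ends by turns so that it does not jam askew. When both ends are up against their stops, which you must find by feel, keep one end pressed home for a second with a steady push of about a kilo and a half (15 N), then turn the wooden turn-button over the sash until it points straight back towards the robot's side. Never push on the sash with more than 2.5 kg (25 N), keep off the bare glass, and leave the pots, tin, mug and screwdriver where they are.

Things in the scene. Friction and masses are not known exactly. Their poses are not given: they have to be found in the camera images.
- frame: Cold frame, a fixed open wooden box 335 (x) x 442 (y) x 126 mm high, turned by up to 8 degrees. Origin: on the bench, midway between its side walls, 170 mm from its near outer face; x points away from the robot along the grooves (the way the sash shuts), y left, z up. Near wall 85 mm high, far wall (x 140 to 165 mm) 117 mm high. Open inside between the two ledges
- left_ledge (a point): Middle of the flat ledge that carries the sash's left end, at x = 0, y = 174 mm in the frame, 85 mm above the bench; the ledge is 58 mm wide and runs along x for the frame's whole length, free to reach from above in front of the sash. The groove wall stands at y = 203 mm; an 8 mm lip overhangs the ledge from y = 188 mm outwards, 118 to 126 mm above the bench
- right_ledge (a point): The same on the right ledge, mirrored (y = -174 mm)
- sash: Sliding sash, 130 mm along x, 400 mm across, about 0.6 kg: two wooden end stiles (130 x 60 x 30 mm high, centred 170 mm left and right of its middle), bare glass between. Origin: middle of its underside, on the ledges. 6 mm of side play in all. Pushed at one end only it swings until that end leads by about 10 mm and jams; pushing the other end frees it. One end slides at 2 to 7 N, more if also pressed down
- glass: The bare glass pane of the sash, 118 x 284 x 5 mm, between the stiles (12 to 17 mm above their underside, its near edge 6 mm behind their near faces); must not be pushed or touched by the robot
- left_end (a point): Middle of the near face of the sash's left (+y) stile, the face to push (60 mm wide, 30 mm high), 15 mm above the ledge. When home (stile against its stop) it lies somewhere between x = -13 and 9 mm in the frame's axes, the same for both ends; it starts 25 to 75 mm short of that
- right_end (a point): The same point on the right (-y) stile
- far_board: The frame's far wall, 25 x 442 x 117 mm high, fixed; origin under its middle, 152.5 mm along x in the frame. At the end of each ledge it carries a small rubber stop (50 mm wide, 26 mm high, yields under 1 mm) against which the far face of the stile on that side ends. Both stops stand out equally, but how far was set by hand and is not measured: by 1 to 23 mm from the wall's near face
- button_pivot (a point): Pivot axis of the wooden turn-button, on top of the far wall near its left end (153 mm along x, 163 mm along y in the frame), at half the button's height, 131 mm above the bench. The button is a bar 18 mm wide and 20 mm high (121 to 141 mm above the bench), reaching 53 mm from the pivot on its long side, 9 mm on the other
- button (a joint): Angle of the turn-button (rad): 0 = its long side points to the frame's -x, over the sash's left stile (a hard end stop); 1.57 = it points to the frame's -y, along the far wall; turns in the level plane, stiff enough to stay where it is left (1 to 2 N at its tip turns it)
- pot_a: small terracotta pot, 60 mm wide, 55 mm high, standing inside the frame, leave alone; origin under its middle
- pot_b: the other small pot inside the frame, same size, leave alone
- pot_c: terracotta pot, 100 mm wide, 95 mm high, on the bench right of the frame, leave alone
- tin: tin can, 74 mm wide, 110 mm high, leave alone
- screwdriver: screwdriver lying on the bench left of the frame, leave alone
- mug: white mug, 80 mm wide, 90 mm high, leave alone

How it is judged:
By the outcome, as a careful person would: the job done as asked, in the order asked, and still so for the second after the job is handed in, with the robot touching nothing.
It also fails if it takes over 72 s, if anything falls off the work surface, if the arm or the gripper's body presses on something with over 40 N, if the wrist force passes 120 N, or if a joint passes its speed limit or range.

## Working session

There is one attempt and no reset: what is moved stays moved. The work goes in short steps, Python scripts to look and compute and a tool call to move; the robot and the scene stay as the last step left them, time stands still between calls to the robot, and variables do not carry over. Pictures are saved under pics/ and viewed, at most 10 in all, crops included, and the job is handed in when it is done.

Besides the shell and the picture viewer there is one more tool, called after "Call:" as name(argument=value, ...) on one line, values as JSON. jog_arm: Moves the arm, as the interface text tells. Its arguments: {"type":"object","properties":{"moves":{"type":"array"},"newtons":{"type":"number"}},"required":["moves"]}

```bash
mkdir -p pics; python3 - <<'E'
from bench import ctrl
import cv2
s=ctrl.get_state(); print(s, ctrl.grasp_offset)
for n in("top","scene"):
    i=ctrl.get_image(n); cv2.imwrite(f"pics/{n}0.png",i["pixels"][:,:,::-1]); print({k:v for k,v in i.items() if k!="pixels"})
E
```

```text
{'time': 0.0, 'joint_positions': array([ 1.14305201,  0.32180391, -0.07010943,  1.45166976,  0.02260471,
        1.37079741, -0.05691464]), 'qd': array([-0.0002981 , -0.00097515, -0.00131603,  0.00085696, -0.00135063,
        0.00065543,  0.00071482]), 'joint_torque': array([-1.32998812e-04, -4.91281128e+01, -4.03564554e-01, -3.12526238e+01,
       -6.36726804e-02,  4.35681792e-02,  1.72794994e-04]), 'position': array([ 0.27767579, -0.58709328,  0.22147674]), 'tool_rot': array([-3.06344737e+00, -6.88077869e-01,  7.95777627e-04]), 'ft_force': array([ 0.73578925, -0.74185243, -0.49243632]), 'torque': array([ 0.00085306, -0.00358695, -0.00191686]), 'grip_force': 0.0, 'grip_width': 0.998495972834051} 0.0187
{'fx': 409.9567461847201, 'fy': 409.9567461847201, 'cx': 280.288767744294, 'cy': 208.45401966520095, 'xyz': array([0.39162144, 0.00339925, 1.35271146]), 'rotation': array([ 0.08843486, -0.09007518, -1.5603592 ])}
{'fx': 546.1492779392333, 'fy': 546.1492779392333, 'cx': 285.3019906997724, 'cy': 204.173116717713, 'xyz': array([ 1.24884961, -0.86618849,  0.92851219]), 'rotation': array([0.90328161, 0.31342926, 0.61236134])}
```

View pics/top0.png

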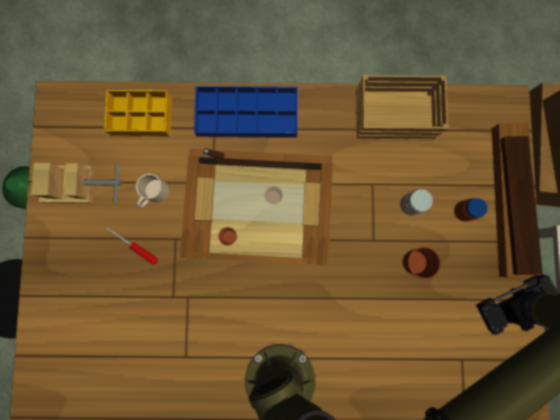

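View pics/scene0.png

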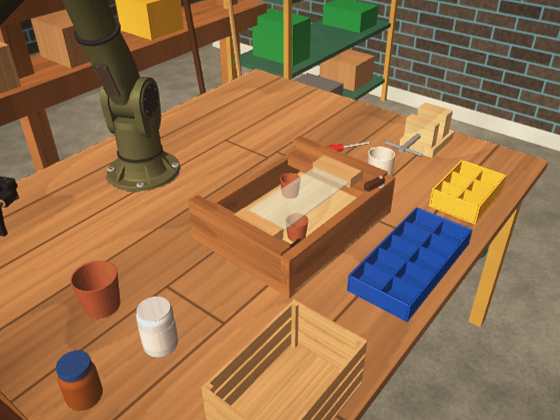

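The top view shows the frame at cols 182–332 and rows 150–263, the sash stiles near (204,200) and (312,203), and the turn-button near (212,154). I'll enlarge that area for corner measurements.

```bash
python3 - <<'E'
import cv2
p=cv2.imread("pics/top0.png")[140:270,175:340]
cv2.imwrite("pics/top_crop.png",cv2.resize(p,None,fx=4.6,fy=4.6,interpolation=cv2.INTER_CUBIC))
E
```

```text
(no output)
```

View pics/top_crop.png

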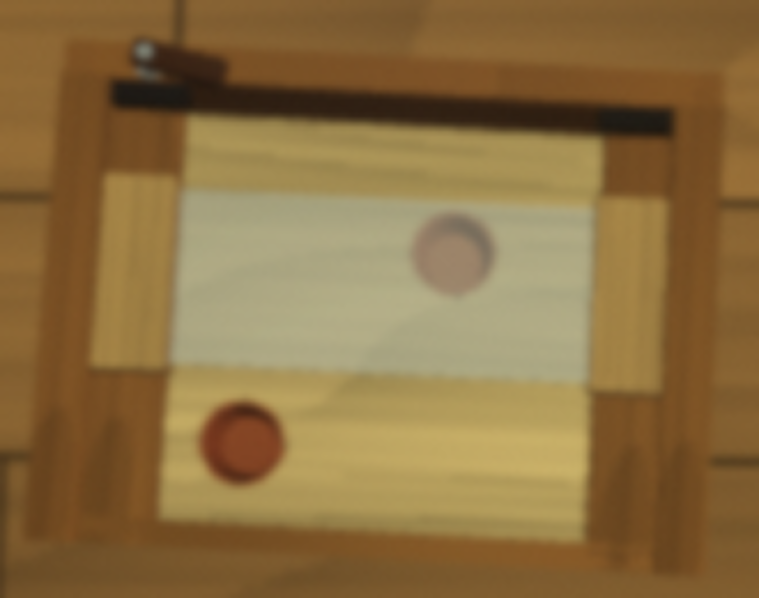

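The crop shows the frame's outer top corners at about (67,42), (724,73), (700,575) and (28,540). The stile near edges run (90,368)–(167,369) on the left and (590,390)–(662,393) on the right. The button pivot is at (143,50) and its tip at (225,72).

```bash
cat > h.py <<'E'
import numpy as np
from scipy.spatial.transform import Rotation as R
from scipy.optimize import least_squares
def ray(i,px,z,T=None):
    "world point at height z for pixels px"
    px=np.atleast_2d(px).astype(float)
    d=np.c_[(px[:,0]-i["cx"])/i["fx"],-(px[:,1]-i["cy"])/i["fy"],-np.ones(len(px))]
    if T is None: Rm,o=R.from_rotvec(i["rotation"]).as_matrix(),i["xyz"]
    else: Rm,o=T[:3,:3],T[:3,3]
    d=d@Rm.T
    return o+d*((z-o[2])/d[:,2])[:,None]
E
python3 - <<'E'
from h import *
i=dict(fx=409.9567,fy=409.9567,cx=280.2888,cy=208.454,xyz=np.array([0.39162144,0.00339925,1.35271146]),rotation=np.array([0.08843486,-0.09007518,-1.5603592]))
c=lambda p:np.array(p)/4.6+[175-.4,140-.4]
W=ray(i,c([(67,42),(724,73),(700,575),(28,540)]),.126)
print(W.round(4))
m=np.array([(.165,.221),(.165,-.221),(-.17,-.221),(-.17,.221)])
def f(p):
    a=p[2];return ((m@np.array([[np.cos(a),np.sin(a)],[-np.sin(a),np.cos(a)]])+p[:2])-W[:,:2]).ravel()
s=least_squares(f,[.5,0,0]);print(s.x,np.degrees(s.x[2]),s.fun.round(4))
a=s.x[2];A=np.array([[np.cos(a),-np.sin(a)],[np.sin(a),np.cos(a)]])
def fr(p,z): w=ray(i,c(p),z)[:,:2]; print((((w-s.x[:2])@A)*1000).round(1).tolist(),w.round(4).tolist())
fr([(90,368),(167,369),(590,390),(662,393)],.115)
fr([(106,173),(182,175),(600,197),(669,198)],.115)
fr([(143,50),(225,72)],.141)
fr([(242,440),(453,255)],.055)
E
```

```text
[[ 0.7134  0.2833  0.126 ]
 [ 0.6962 -0.154   0.126 ]
 [ 0.3654 -0.1366  0.126 ]
 [ 0.3841  0.2973  0.126 ]]
[ 0.54230139  0.07240232 -0.04354563] -2.4949808646632543 [ 0.0033  0.0027  0.0013 -0.0016 -0.0026 -0.0044 -0.002   0.0033]
[[-53.7, 188.7], [-51.7, 138.0], [-51.1, -140.8], [-50.6, -188.1]] [[0.4968, 0.2632], [0.4966, 0.2125], [0.4852, -0.066], [0.4836, -0.1134]]
[[76.8, 187.9], [78.1, 137.3], [77.9, -141.5], [79.6, -187.4]] [[0.6272, 0.2568], [0.6263, 0.2061], [0.6139, -0.0724], [0.6137, -0.1183]]
[[155.3, 164.2], [143.3, 109.4]] [[0.7046, 0.2297], [0.6903, 0.1755]]
[[-93.3, 93.4], [42.6, -44.5]] [[0.4532, 0.1698], [0.5829, 0.0261]]
```

Call:
jog_arm(moves=[0.98,-1.0,0,0,0,0.463,-1,0.98,-1.0,0,0,0,0.463,-1,0.98,-1.0,0,0,0,0.463,-1,0.98,-1.0,0,0,0,0.463,-1,0.98,-1.0,0,0,0,0.463,-1,0.98,-1.0,0,0,0,0.463,-1,0.98,-1.0,0,0,0,0.463,-1,0.98,-1.0,0,0,0,0.463,-1], newtons=20)

```text
time: 1.1
position: [0.4165, -0.1868, 0.2225]
tool_rot: [-3.141, 0.056, -0.0]
ft_force: [-0.8, -0.4, 1.0]
grip_width: 0.168
grip_force: 0.0
```

```bash
cat >> h.py <<'E'
O=np.array([.5423,.0724]); TH=np.radians(-2.5)
A=np.array([[np.cos(TH),-np.sin(TH)],[np.sin(TH),np.cos(TH)]])
def w2f(p): return np.r_[A.T@(np.array(p[:2])-O),p[2]]*1000
def report():
    from bench import ctrl
    s=ctrl.get_state(); M=R.from_rotvec(s["tool_rot"]).as_matrix()
    print("t",s["time"],"frame mm",w2f(s["position"]).round(1),"yaw",np.degrees(np.arctan2(M[1,0],M[0,0])).round(2),"F",(R.from_euler('z',-TH).apply(s["ft_force"])).round(1),"tilt",M[:,2].round(4),"w",round(s["grip_width"],2))
E
python3 -c "from h import *;report()"
```

```text
t 1.1 frame mm [-114.4 -264.5  222.5] yaw -2.04 F [-0.8 -0.4  1. ] tilt [ 1.e-04  2.e-04 -1.e+00] w 0.17
```

Call:
jog_arm(moves=[0.098,-0.325,0,0,0,0,-1,0.098,-0.325,0,0,0,0,-1,0.098,-0.325,0.2,0,0,0,-1,0.098,-0.325,0.2,0,0,0,-1,0.098,-0.325,0.2,0,0,0,-1,0.098,-0.325,0.2,0,0,0,-1,0.098,-0.325,0.2,0,0,0,-1,0.098,-0.325,0.2,0,0,0,-1])

```text
time: 2.1
position: [0.4494, -0.0949, 0.1633]
tool_rot: [3.14, -0.068, 0.002]
ft_force: [0.2, -0.2, 0.3]
grip_width: 0.006
grip_force: 0.0
```

```bash
python3 - <<'E'
from h import *
from bench import ctrl
import cv2,json
report(); s=ctrl.get_state()
i=ctrl.get_image("wrist"); cv2.imwrite("pics/wr1.png",i["pixels"][:,:,::-1])
M=np.eye(4);M[:3,:3]=R.from_rotvec(s["tool_rot"]).as_matrix();M[:3,3]=s["position"]
np.savez("wr1.npz",T=M@i["tool_from_camera"],k=[i[k] for k in("fx","fy","cx","cy")])
print(i["tool_from_camera"].round(3).tolist())
E
```

```text
t 2.1 frame mm [ -85.5 -171.2  163.3] yaw -2.49 F [ 0.2 -0.2  0.3] tilt [ 1.3e-03 -6.0e-04 -1.0e+00] w 0.01
[[0.0, 0.965, 0.263, 0.073], [1.0, -0.0, 0.001, 0.0], [0.001, 0.263, -0.965, -0.162], [0.0, 0.0, 0.0, 1.0]]
```

View pics/wr1.png

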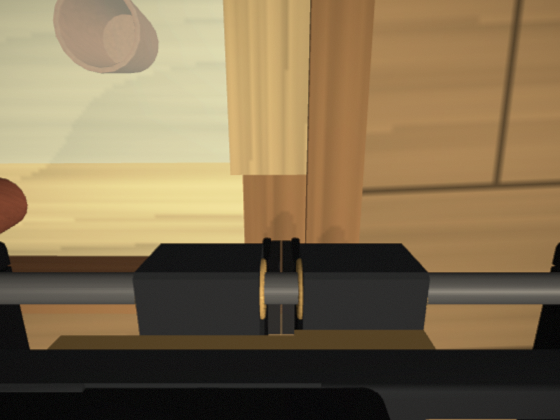

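```bash
python3 - <<'E'
from h import *
d=np.load("wr1.npz"); i=dict(zip(("fx","fy","cx","cy"),d["k"])); print(i)
for px,z in(((230,174),.115),((306,174),.115),((306,210),.126),((245,210),.085)):
    print(px,w2f(ray(i,px,z,d["T"])[0]).round(1))
E
```

```text
{'fx': np.float64(341.8695309502401), 'fy': np.float64(341.8695309502401), 'cx': np.float64(280.7771199210078), 'cy': np.float64(205.66618287442384)}
(230, 174) [ -49.  -139.6  115. ]
(306, 174) [ -49.  -186.8  115. ]
(306, 210) [ -69.1 -186.4  126. ]
(245, 210) [ -80.8 -145.    85. ]
```

The wrist view shows the right stile's near edge at row 174, cols 230–306. That puts it at x ≈ -50 mm, y -140 to -187, which agrees with the top view. I'll descend onto the ledge in front of it.

Call:
jog_arm(moves=[0,-0.017,0.05,0,0,0,-1,0,-0.017,0.1,0,0,0,-1,0,-0.017,0.15,0,0,0,-1,0,-0.017,0.18,0,0,0,-1,0,-0.017,0.2,0,0,0,-1,0,-0.017,0.21,0,0,0,-1,0,-0.017,0.21,0,0,0,-1,0,-0.017,0.21,0,0,0,-1])

```text
time: 3.15
position: [0.4495, -0.0896, 0.0999]
tool_rot: [3.141, -0.068, 0.001]
ft_force: [0.2, 0.9, 0.9]
grip_width: 0.003
grip_force: 0.0
```

```bash
python3 -c "from h import *;report()"
```

```text
t 3.15 frame mm [ -85.6 -165.9   99.9] yaw -2.47 F [0.1 0.9 0.9] tilt [ 8.e-04 -4.e-04 -1.e+00] w 0.0
```

Call:
jog_arm(moves=[0.04,0,0,0,0,0,-1,0.065,0,0,0,0,0,-1,0.075,0,0,0,0,0,-1,0.082,0,0,0,0,0,-1,0.088,0,0,0,0,0,-1,0.094,0,0,0,0,0,-1,0.1,0,0,0,0,0,-1,0.106,0,0,0,0,0,-1])

```text
time: 4.15
position: [0.481, -0.091, 0.0994]
tool_rot: [3.141, -0.068, -0.0]
ft_force: [-2.6, 0.1, -0.8]
grip_width: 0.006
grip_force: 0.7
```

```bash
python3 -c "from h import *;report()"
```

```text
t 4.15 frame mm [ -54.2 -165.9   99.4] yaw -2.47 F [-2.6 -0.  -0.8] tilt [-1.e-04 -1.e-04 -1.e+00] w 0.01
```

Call:
jog_arm(moves=[-0.07,0,0,0,0,0,-1,-0.07,-0.2,0,0,0,0,-1,-0.07,-0.4,0,0,0,0,-1,-0.07,-0.6,0,0,0,0,-1,-0.07,-0.8,0,0,0,0,-1,-0.07,-1.0,0,0,0,0,-1,-0.07,-1.0,0,0,0,0,-1,-0.07,-1.0,0,0,0,0,-1])

```text
time: 5.15
position: [0.4732, 0.2098, 0.0995]
tool_rot: [-3.141, 0.067, -0.001]
ft_force: [-0.2, -0.0, -0.1]
grip_width: 0.002
grip_force: 0.0
```

```bash
python3 -c "from h import *;report()"
```

```text
t 5.15 frame mm [-75.  134.2  99.5] yaw -2.44 F [-0.2 -0.  -0.1] tilt [ 4.e-04  1.e-04 -1.e+00] w 0.0
```

Call:
jog_arm(moves=[0,-0.107,0,0,0,0,-1,0.03,-0.107,0,0,0,0,-1,0.045,-0.107,0,0,0,0,-1,0.055,-0.107,0,0,0,0,-1,0.065,-0.107,0,0,0,0,-1,0.075,-0.107,0,0,0,0,-1,0.085,-0.107,0,0,0,0,-1,0.095,-0.107,0,0,0,0,-1])

```text
time: 6.15
position: [0.5029, 0.2405, 0.0993]
tool_rot: [3.141, -0.068, -0.0]
ft_force: [-1.6, 0.7, -0.7]
grip_width: 0.003
grip_force: 0.9
```

```bash
python3 -c "from h import *;report()"
```

```text
t 6.15 frame mm [-46.7 166.2  99.3] yaw -2.47 F [-1.6  0.6 -0.7] tilt [-1.e-04 -2.e-04 -1.e+00] w 0.0
```

Call:
jog_arm(moves=[-0.07,0,0,0,0,0,-1,-0.07,0.2,0,0,0,0,-1,-0.07,0.4,0,0,0,0,-1,-0.07,0.6,0,0,0,0,-1,-0.07,0.8,0,0,0,0,-1,-0.07,1.0,0,0,0,0,-1,-0.07,1.0,0,0,0,0,-1,-0.07,1.0,0,0,0,0,-1])

```text
time: 7.15
position: [0.4695, -0.0582, 0.0998]
tool_rot: [3.141, -0.068, 0.002]
ft_force: [-0.2, 0.4, 0.9]
grip_width: 0.007
grip_force: 0.0
```

Call:
jog_arm(moves=[0,0.107,0,0,0,0,-1,0.03,0.107,0,0,0,0,-1,0.043,0.107,0,0,0,0,-1,0.053,0.107,0,0,0,0,-1,0.063,0.107,0,0,0,0,-1,0.073,0.107,0,0,0,0,-1,0.083,0.107,0,0,0,0,-1,0.092,0.107,0,0,0,0,-1])

```text
time: 8.15
position: [0.4951, -0.0916, 0.0994]
tool_rot: [3.141, -0.068, -0.0]
ft_force: [-1.0, -1.0, -0.7]
grip_width: 0.006
grip_force: 0.8
```

```bash
python3 -c "from h import *;report()"
```

```text
t 8.15 frame mm [ -40.  -165.9   99.4] yaw -2.48 F [-1.  -1.  -0.7] tilt [-1.e-04 -2.e-04 -1.e+00] w 0.01
```

Call:
jog_arm(moves=[-0.07,0,0,0,0,0,-1,-0.07,-0.2,0,0,0,0,-1,-0.07,-0.4,0,0,0,0,-1,-0.07,-0.6,0,0,0,0,-1,-0.07,-0.8,0,0,0,0,-1,-0.07,-1.0,0,0,0,0,-1,-0.07,-1.0,0,0,0,0,-1,-0.07,-1.0,0,0,0,0,-1])

```text
time: 9.15
position: [0.4874, 0.2091, 0.0995]
tool_rot: [-3.141, 0.067, -0.001]
ft_force: [0.0, -0.1, -0.6]
grip_width: 0.003
grip_force: 0.0
```

Call:
jog_arm(moves=[0,-0.107,0,0,0,0,-1,0.03,-0.107,0,0,0,0,-1,0.043,-0.107,0,0,0,0,-1,0.053,-0.107,0,0,0,0,-1,0.063,-0.107,0,0,0,0,-1,0.073,-0.107,0,0,0,0,-1,0.083,-0.107,0,0,0,0,-1,0.095,-0.107,0,0,0,0,-1])

```text
time: 10.15
position: [0.5168, 0.2402, 0.0994]
tool_rot: [-3.141, 0.067, 0.0]
ft_force: [-0.4, -0.2, -1.2]
grip_width: 0.002
grip_force: 0.7
```

```bash
python3 -c "from h import *;report()"
```

```text
t 10.15 frame mm [-32.7 166.5  99.4] yaw -2.45 F [-0.4 -0.2 -1.2] tilt [-2.e-04  2.e-04 -1.e+00] w 0.0
```

Call:
jog_arm(moves=[-0.07,0,0,0,0,0,-1,-0.07,0.2,0,0,0,0,-1,-0.07,0.4,0,0,0,0,-1,-0.07,0.6,0,0,0,0,-1,-0.07,0.8,0,0,0,0,-1,-0.07,1.0,0,0,0,0,-1,-0.07,1.0,0,0,0,0,-1,-0.07,1.0,0,0,0,0,-1])

```text
time: 11.15
position: [0.4836, -0.0586, 0.0999]
tool_rot: [-3.141, 0.068, -0.002]
ft_force: [-0.0, 1.6, 0.1]
grip_width: 0.004
grip_force: 0.0
```

Call:
jog_arm(moves=[0,0.107,0,0,0,0,-1,0.03,0.107,0,0,0,0,-1,0.043,0.107,0,0,0,0,-1,0.053,0.107,0,0,0,0,-1,0.063,0.107,0,0,0,0,-1,0.073,0.107,0,0,0,0,-1,0.083,0.107,0,0,0,0,-1,0.092,0.107,0,0,0,0,-1])

```text
time: 12.15
position: [0.5092, -0.0923, 0.0994]
tool_rot: [3.141, -0.068, -0.0]
ft_force: [-2.3, -0.1, -0.5]
grip_width: 0.002
grip_force: 0.9
```

```bash
python3 -c "from h import *;report()"
```

```text
t 12.15 frame mm [ -25.9 -166.    99.4] yaw -2.48 F [-2.3 -0.2 -0.5] tilt [-2.e-04 -2.e-04 -1.e+00] w 0.0
```

Call:
jog_arm(moves=[-0.07,0,0,0,0,0,-1,-0.07,-0.2,0,0,0,0,-1,-0.07,-0.4,0,0,0,0,-1,-0.07,-0.6,0,0,0,0,-1,-0.07,-0.8,0,0,0,0,-1,-0.07,-1.0,0,0,0,0,-1,-0.07,-1.0,0,0,0,0,-1,-0.07,-1.0,0,0,0,0,-1])

```text
time: 13.15
position: [0.5015, 0.2085, 0.0995]
tool_rot: [-3.141, 0.067, -0.001]
ft_force: [-0.1, 0.3, 0.3]
grip_width: 0.008
grip_force: 0.0
```

Call:
jog_arm(moves=[0,-0.107,0,0,0,0,-1,0.03,-0.107,0,0,0,0,-1,0.043,-0.107,0,0,0,0,-1,0.053,-0.107,0,0,0,0,-1,0.063,-0.107,0,0,0,0,-1,0.073,-0.107,0,0,0,0,-1,0.081,-0.107,0,0,0,0,-1,0.086,-0.107,0,0,0,0,-1])

```text
time: 14.15
position: [0.5282, 0.2396, 0.0994]
tool_rot: [-3.141, 0.067, 0.0]
ft_force: [-2.1, 0.1, -1.2]
grip_width: 0.005
grip_force: 0.7
```

```bash
python3 -c "from h import *;report()"
```

```text
t 14.15 frame mm [-21.4 166.5  99.4] yaw -2.46 F [-2.1 -0.  -1.2] tilt [-3.e-04  1.e-04 -1.e+00] w 0.01
```

Call:
jog_arm(moves=[-0.07,0,0,0,0,0,-1,-0.07,0.2,0,0,0,0,-1,-0.07,0.4,0,0,0,0,-1,-0.07,0.6,0,0,0,0,-1,-0.07,0.8,0,0,0,0,-1,-0.07,1.0,0,0,0,0,-1,-0.07,1.0,0,0,0,0,-1,-0.07,1.0,0,0,0,0,-1])

```text
time: 15.15
position: [0.4949, -0.059, 0.0999]
tool_rot: [-3.141, 0.068, -0.002]
ft_force: [-0.2, 1.1, -0.6]
grip_width: 0.002
grip_force: 0.0
```

Call:
jog_arm(moves=[0,0.107,0,0,0,0,-1,0.03,0.107,0,0,0,0,-1,0.05,0.107,0,0,0,0,-1,0.06,0.107,0,0,0,0,-1,0.067,0.107,0,0,0,0,-1,0.073,0.107,0,0,0,0,-1,0.078,0.107,0,0,0,0,-1,0.083,0.107,0,0,0,0,-1])

```text
time: 16.15
position: [0.5177, -0.0926, 0.0994]
tool_rot: [3.141, -0.068, -0.0]
ft_force: [-2.1, 0.8, -0.8]
grip_width: 0.003
grip_force: 0.7
```

```bash
python3 -c "from h import *;report()"
```

```text
t 16.15 frame mm [ -17.3 -165.9   99.4] yaw -2.47 F [-2.1  0.7 -0.8] tilt [-2.e-04 -3.e-04 -1.e+00] w 0.0
```

Call:
jog_arm(moves=[-0.07,0,0,0,0,0,-1,-0.07,-0.2,0,0,0,0,-1,-0.07,-0.4,0,0,0,0,-1,-0.07,-0.6,0,0,0,0,-1,-0.07,-0.8,0,0,0,0,-1,-0.07,-1.0,0,0,0,0,-1,-0.07,-1.0,0,0,0,0,-1,-0.07,-1.0,0,0,0,0,-1])

```text
time: 17.15
position: [0.5102, 0.2079, 0.0995]
tool_rot: [3.141, -0.067, 0.001]
ft_force: [-0.3, -0.6, -0.6]
grip_width: 0.002
grip_force: 0.0
```

Call:
jog_arm(moves=[0,-0.107,0,0,0,0,-1,0.03,-0.107,0,0,0,0,-1,0.05,-0.107,0,0,0,0,-1,0.06,-0.107,0,0,0,0,-1,0.067,-0.107,0,0,0,0,-1,0.073,-0.107,0,0,0,0,-1,0.079,-0.107,0,0,0,0,-1,0.084,-0.107,0,0,0,0,-1])

```text
time: 18.15
position: [0.5362, 0.2394, 0.0994]
tool_rot: [-3.141, 0.067, 0.0]
ft_force: [-2.9, -0.1, -1.1]
grip_width: 0.007
grip_force: 1.7
```

```bash
python3 -c "from h import *;report()"
```

```text
t 18.15 frame mm [-13.4 166.5  99.4] yaw -2.46 F [-2.9 -0.2 -1.1] tilt [-3.e-04  2.e-04 -1.e+00] w 0.01
```

Call:
jog_arm(moves=[-0.07,0,0,0,0,0,-1,-0.07,0.2,0,0,0,0,-1,-0.07,0.4,0,0,0,0,-1,-0.07,0.6,0,0,0,0,-1,-0.07,0.8,0,0,0,0,-1,-0.07,1.0,0,0,0,0,-1,-0.07,1.0,0,0,0,0,-1,-0.07,1.0,0,0,0,0,-1])

```text
time: 19.15
position: [0.5031, -0.0592, 0.0999]
tool_rot: [-3.141, 0.068, -0.002]
ft_force: [0.5, -0.2, 0.6]
grip_width: 0.002
grip_force: 0.0
```

Call:
jog_arm(moves=[0,0.107,0,0,0,0,-1,0.03,0.107,0,0,0,0,-1,0.05,0.107,0,0,0,0,-1,0.06,0.107,0,0,0,0,-1,0.067,0.107,0,0,0,0,-1,0.073,0.107,0,0,0,0,-1,0.078,0.107,0,0,0,0,-1,0.083,0.107,0,0,0,0,-1])

```text
time: 20.15
position: [0.5215, -0.0917, 0.0988]
tool_rot: [-3.14, 0.067, 0.016]
ft_force: [-14.6, 2.3, 10.7]
grip_width: 0.005
grip_force: 7.6
```

```bash
python3 -c "from h import *;report()"
```

```text
t 20.15 frame mm [ -13.7 -164.9   98.8] yaw -2.44 F [-14.7   1.7  10.7] tilt [-1.030e-02  8.000e-04 -9.999e-01] w 0.0
```

Call:
jog_arm(moves=[-0.07,0,0,0,0,0,-1,-0.07,-0.2,0,0,0,0,-1,-0.07,-0.4,0,0,0,0,-1,-0.07,-0.6,0,0,0,0,-1,-0.07,-0.8,0,0,0,0,-1,-0.07,-1.0,0,0,0,0,-1,-0.07,-1.0,0,0,0,0,-1,-0.07,-1.0,0,0,0,0,-1])

```text
time: 21.15
position: [0.5181, 0.2076, 0.0994]
tool_rot: [3.14, -0.067, 0.001]
ft_force: [-0.2, -0.0, -0.2]
grip_width: 0.005
grip_force: 0.0
```

Call:
jog_arm(moves=[0,-0.107,0,0,0,0,-1,0.03,-0.107,0,0,0,0,-1,0.042,-0.107,0,0,0,0,-1,0.05,-0.107,0,0,0,0,-1,0.055,-0.107,0,0,0,0,-1,0.059,-0.107,0,0,0,0,-1,0.062,-0.107,0,0,0,0,-1,0.062,-0.107,0,0,0,0,-1])

```text
time: 22.15
position: [0.5364, 0.2386, 0.0991]
tool_rot: [3.139, -0.067, -0.004]
ft_force: [-4.6, -2.9, 2.1]
grip_width: 0.004
grip_force: 2.3
```

```bash
python3 -c "from h import *;report()"
```

```text
t 22.15 frame mm [-13.2 165.8  99.1] yaw -2.45 F [-4.5 -3.1  2.1] tilt [-0.0029 -0.0017 -1.    ] w 0.0
```

Call:
jog_arm(moves=[0.002,0,0,0,0,0,-1,0.004,0,0,0,0,0,-1,0.006,0,0,0,0,0,-1,0.008,0,0,0,0,0,-1,0.008,0,0,0,0,0,-1,0.008,0,0,0,0,0,-1,0.008,0,0,0,0,0,-1,0.008,0,0,0,0,0,-1])

```text
time: 23.15
position: [0.5364, 0.2386, 0.0991]
tool_rot: [3.138, -0.066, -0.011]
ft_force: [-10.0, -3.0, 7.4]
grip_width: 0.003
grip_force: 5.3
```

```bash
python3 -c "from h import *;report()"
```

```text
t 23.15 frame mm [-13.1 165.8  99.1] yaw -2.4 F [-9.9 -3.5  7.4] tilt [-0.0071 -0.0031 -1.    ] w 0.0
```

Call:
jog_arm(moves=[0.002,0,0,0,0,0,-1,0.004,0,0,0,0,0,-1,0.006,0,0,0,0,0,-1,0.0075,0,0,0,0,0,-1,0.0075,0,0,0,0,0,-1,0.0075,0,0,0,0,0,-1,0.0075,0,0,0,0,0,-1,0.0075,0,0,0,0,0,-1])

```text
time: 24.15
position: [0.5365, 0.2386, 0.0991]
tool_rot: [3.136, -0.065, -0.017]
ft_force: [-16.2, -4.6, 11.2]
grip_width: -0.0
grip_force: 8.1
```

Call:
jog_arm(moves=[0,0,0,0,0,0,-1,0,0,0,0,0,0,-1,0,0,0,0,0,0,-1,0,0,0,0,0,0,-1,0,0,0,0,0,0,-1,0,0,0,0,0,0,-1,0,0,0,0,0,0,-1,0,0,0,0,0,0,-1])

```text
time: 25.15
position: [0.5365, 0.2386, 0.0991]
tool_rot: [3.136, -0.065, -0.017]
ft_force: [-16.5, -4.5, 11.9]
grip_width: 0.007
grip_force: 8.1
```

```bash
python3 -c "from h import *;report()"
```

```text
t 25.15 frame mm [-13.  165.8  99.1] yaw -2.36 F [-16.3  -5.2  11.9] tilt [-0.0112 -0.0045 -0.9999] w 0.01
```

Call:
jog_arm(moves=[-0.002,0,0,0,0,0,-1,-0.002,0,0,0,0,0,-1,-0.002,0,0,0,0,0,-1,-0.002,0,0,0,0,0,-1,-0.002,0,0,0,0,0,-1,-0.002,0,0,0,0,0,-1,-0.002,0,0,0,0,0,-1,-0.002,0,0,0,0,0,-1])

```text
time: 26.15
position: [0.5365, 0.2386, 0.0991]
tool_rot: [3.137, -0.065, -0.016]
ft_force: [-14.0, -4.0, 10.0]
grip_width: 0.004
grip_force: 7.3
```

Call:
jog_arm(moves=[0,0,0,0,0,0,-1,0,0,0,0,0,0,-1,0,0,0,0,0,0,-1,-0.01,0,0,0,0,0,-1,-0.07,0,0,0,0,0,-1,-0.1,0,0,0,0,0,-1,-0.1,0,-0.2,0,0,0,-1,-0.1,0,-0.35,0,0,0,-1])

```text
time: 27.15
position: [0.5125, 0.2407, 0.2066]
tool_rot: [-3.14, 0.067, -0.004]
ft_force: [1.0, 0.3, 0.5]
grip_width: 0.009
grip_force: 0.0
```

```bash
python3 -c "from h import *;report()"
```

```text
t 27.15 frame mm [-37.1 166.9 206.6] yaw -2.44 F [1.  0.3 0.5] tilt [ 2.3e-03  8.0e-04 -1.0e+00] w 0.01
```

Call:
jog_arm(moves=[0.1,0.17,0,0,0,0,-1,0.3,0.17,0,0,0,0,-1,0.42,0.17,0,0,0,0,-1,0.42,0.17,0,0,0,0,-1,0.42,0.17,0,0,0,0,-1,0.42,0.17,0,0,0,0,-1,0.42,0.17,0,0,0,0,-1,0.42,0.17,0,0,0,0,-1])

```text
time: 28.15
position: [0.6353, 0.1839, 0.2049]
tool_rot: [3.14, -0.067, 0.001]
ft_force: [-1.0, -0.2, -0.7]
grip_width: 0.004
grip_force: 0.0
```

```bash
python3 - <<'E'
from h import *
from bench import ctrl
import cv2
report(); s=ctrl.get_state()
i=ctrl.get_image("wrist"); cv2.imwrite("pics/wr2.png",i["pixels"][:,:,::-1])
M=np.eye(4);M[:3,:3]=R.from_rotvec(s["tool_rot"]).as_matrix();M[:3,3]=s["position"]
np.savez("wr2.npz",T=M@i["tool_from_camera"],k=[i[k] for k in("fx","fy","cx","cy")])
E
```

```text
t 28.15 frame mm [ 88.  115.4 204.9] yaw -2.45 F [-1.  -0.2 -0.7] tilt [ 7.e-04 -5.e-04 -1.e+00] w 0.0
```

View pics/wr2.png

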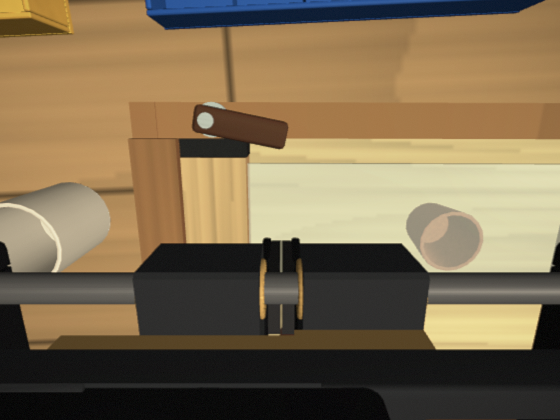

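The sash is up against its stop. The button pivot is at (205,120) and its tip corners are at (288,125) and (284,149).

```bash
python3 - <<'E'
from h import *
d=np.load("wr2.npz"); i=dict(zip(("fx","fy","cx","cy"),d["k"]))
for px,z in(((205,120),.141),((288,124),.141),((284,149),.141),((300,102),.117),((300,139),.117),((215,157),.115)):
    print(px,w2f(ray(i,px,z,d["T"])[0]).round(1))
E
```

```text
(205, 120) [156.7 164.  141. ]
(288, 124) [154.3 110.9 141. ]
(284, 149) [138.3 113.4 141. ]
(300, 102) [168.5 102.1 117. ]
(300, 139) [143.1 101.7 117. ]
(215, 157) [129.8 163.8 115. ]
```

Call:
jog_arm(moves=[0.2,0,0,0,0,0,-1,0.327,0,0,0,0,0,-1,0.327,0,0,0,0,0,-1,0.327,0,0.1,0,0,0,-1,0.327,0,0.18,0,0,0,-1,0.327,0,0.23,0,0,0,-1,0.327,0,0.25,0,0,0,-1,0.327,0,0.25,0,0,0,-1])

```text
time: 29.2
position: [0.7335, 0.1797, 0.13]
tool_rot: [-3.141, 0.068, -0.001]
ft_force: [-0.2, -0.0, 0.0]
grip_width: 0.008
grip_force: 0.0
```

```bash
python3 -c "from h import *;report()"
```

```text
t 29.2 frame mm [186.4 115.6 130. ] yaw -2.46 F [-0.2 -0.1  0. ] tilt [ 3.e-04  1.e-04 -1.e+00] w 0.01
```

Call:
jog_arm(moves=[-0.04,0,0,0,0,0,-1,-0.07,0,0,0,0,0,-1,-0.09,0,0,0,0,0,-1,-0.11,0,0,0,0,0,-1,-0.13,-0.002,0,0,0,0,-1,-0.15,-0.008,0,0,0,0,-1,-0.17,-0.018,0,0,0,0,-1,-0.185,-0.028,0,0,0,0,-1])

```text
time: 30.2
position: [0.678, 0.1905, 0.1294]
tool_rot: [3.14, -0.067, -0.001]
ft_force: [1.8, -1.1, -0.2]
grip_width: 0.008
grip_force: 0.7
```

```bash
python3 -c "from h import *;report()"
```

```text
t 30.2 frame mm [130.4 123.9 129.4] yaw -2.46 F [ 1.8 -1.1 -0.2] tilt [-4.e-04 -5.e-04 -1.e+00] w 0.01
```

Call:
jog_arm(moves=[-0.01,-0.008,0,0,0,0,-1,-0.02,-0.016,0,0,0,0,-1,-0.03,-0.026,0,0,0,0,-1,-0.038,-0.036,0,0,0,0,-1,-0.045,-0.044,0,0,0,0,-1,-0.05,-0.05,0,0,0,0,-1,-0.05,-0.055,0,0,0,0,-1,-0.05,-0.06,0,0,0,0,-1])

```text
time: 31.2
position: [0.6638, 0.209, 0.1293]
tool_rot: [3.14, -0.068, -0.002]
ft_force: [-0.6, -1.9, -0.0]
grip_width: 0.002
grip_force: 0.7
```

```bash
python3 -c "from h import *;report()"
```

```text
t 31.2 frame mm [115.4 141.7 129.3] yaw -2.46 F [-0.5 -1.9 -0. ] tilt [-1.2e-03 -5.0e-04 -1.0e+00] w 0.0
```

Still turning at about 2 N. I'll continue gently to the end stop.

Call:
jog_arm(moves=[0,-0.004,0,0,0,0,-1,0,-0.008,0,0,0,0,-1,0,-0.012,0,0,0,0,-1,0,-0.015,0,0,0,0,-1,0,-0.018,0,0,0,0,-1,0,-0.021,0,0,0,0,-1,0,-0.024,0,0,0,0,-1,0,-0.024,0,0,0,0,-1])

```text
time: 32.2
position: [0.6643, 0.2133, 0.1294]
tool_rot: [3.136, -0.07, -0.003]
ft_force: [-4.6, -7.4, 2.5]
grip_width: 0.005
grip_force: 3.5
```

```bash
python3 -c "from h import *;report()"
```

```text
t 32.2 frame mm [115.7 146.1 129.4] yaw -2.57 F [-4.3 -7.6  2.5] tilt [-0.0019 -0.0046 -1.    ] w 0.0
```

Call:
jog_arm(moves=[0,0.03,0,0,0,0,-1,0,0.08,0,0,0,0,-1,0,0.08,-0.15,0,0,0,-1,0,0.08,-0.33,0,0,0,-1,-0.2,0.08,-0.4,0,0,0,-1,-0.25,0.08,-0.5,0,0,0,-1,-0.25,0.08,-0.5,0,0,0,-1,-0.25,0.08,-0.5,0,0,0,-1])

```text
time: 33.2
position: [0.5892, 0.1946, 0.2792]
tool_rot: [3.141, -0.07, 0.001]
ft_force: [0.4, 0.1, -0.3]
grip_width: 0.003
grip_force: 0.0
```

```bash
python3 - <<'E'
from h import *
from bench import ctrl
import cv2
report(); s=ctrl.get_state()
i=ctrl.get_image("wrist"); cv2.imwrite("pics/wr3.png",i["pixels"][:,:,::-1])
M=np.eye(4);M[:3,:3]=R.from_rotvec(s["tool_rot"]).as_matrix();M[:3,3]=s["position"]
np.savez("wr3.npz",T=M@i["tool_from_camera"],k=[i[k] for k in("fx","fy","cx","cy")])
E
```

```text
t 33.2 frame mm [ 41.6 124.1 279.2] yaw -2.54 F [ 0.4  0.1 -0.3] tilt [ 7.e-04 -3.e-04 -1.e+00] w 0.0
```

View pics/wr3.png

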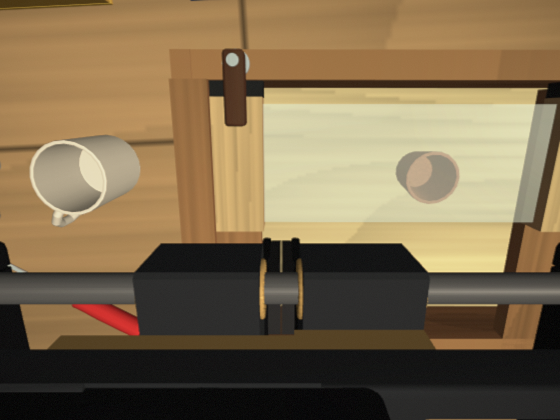

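The button runs from (232,60) to (235,125), so it points straight back over the stile. Both stile near edges sit at row 231, so the sash is square against its stops, and the robot is clear of everything.

```bash
python3 -c "
from bench import ctrl
print(ctrl.close_job())"
```

```text
the job is handed in; nothing more can be done
None
```

The sash is shut against both stops, the left end was held home for about 2–3 s at 14–16 N, and the turn-button points straight back over the left stile; the highest push I read on the sash was about 21 N, and the job is handed in with the arm clear at about 33 s.

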